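Find and mark the rubbing spot of a modelling turntable

ROBOT

A 6-joint arm with a two-finger parallel gripper is mounted at the origin on the work surface. World frame = base frame: x ahead of the robot, y to its left, z up, the work surface at z = 0. Lengths are in m, angles in degrees, forces in N, time in s.
With the tool pointing down it reaches from about 0.3 to 0.75 m from the base axis. Payload 8.5 kg.
Tool frame: the origin (TCP) lies midway between the tips of the shut fingers; the grasp point (between the pads) lies 19 mm behind it; z points along the fingers, y is the direction in which the jaws open and shut (so a half turn about z gives the same grasp; the last joint's range is limited). The gripper opens to 85 mm and grips with 20 to 120 N. Pads are 22 mm wide; open, the fingers measure 114 mm over their backs; the gripper's body (76 mm by 85 mm) begins 54 mm behind the grasp point. The pads swing forward as they close: fully open they stand 13 mm farther back than shut.
Start: joints at [-86.477, 21.807, 74.336, -0, 83.858, -12.336], TCP at [0.15, -0.529, 0.197] pointing down, gripper open.
Joint ranges: [-178.18, 178.18], [-50.72, 133.34], [12.68, 142.11], [-81.47, 261.47], [9.98, 163.14], [-165.26, 165.26]. Speed limits (degrees/s): [136.94, 136.94, 180, 180, 180, 180].

INTERFACE

Orientations are given as a 3x3 rotation matrix whose columns are the frame's x, y, z axes.
In Python, from rig import env, eyes, close_job gives the robot as it stands.
- The arm moves only by the tool jog_arm, never from a script. Its argument "deltas" is one flat list of numbers, 7 for each row, row after row: the shift along the tool's x, y, z in units of 0.75 m (1.0 is 0.75 m), then the turn, a rotation vector about the tool's x, y, z in units of 180 degrees (1.0 is 180 degrees), then the gripper command: -1 is fully open, 1 is shut, values between are in proportion. In form: [dx, dy, dz, ax, ay, az, fingers, dx, dy, dz, ax, ay, az, fingers, ...]. A call has 1 to 12 rows; each row is the pose to reach, as a shift and turn from the pose commanded when the call began, along the tool's axes at that moment, turning the shorter way round; what a row does not reach only later rows make up. A row lasts 1/12 s, in which the tool goes at most 41.7 mm and 7.16 degrees, less where a joint would pass 70% of its speed; a pose out of reach is approached as far as the arm can. A call with a number of a shift or a turn outside -1 to 1 is refused whole. A call with a gripper value outside its range is refused whole. The fingers move at their own pace and stop on an object; "grip_force" is the grip in N (left out, the last holds). Time passes only in rows, so rows that repeat a pose let the fingers close. It gives the time, the measured TCP pose, the force and the opening at its end, in the units of the state.
- env.observe(): the state, without advancing time (a new reading comes with each control period).
- eyes.get_image(name): name is "scene" or "top"; returns the picture (400x640x3 uint8, red, green, blue); there is no depth.
- eyes.camera_params(name): a dict with "intrinsics" (3x3 intrinsics, pixels), "R" (3x3) and "t" (3): a world point X has camera coordinates R X + t. Camera axes: x right, y down, z forward; pixel columns grow to the right and rows downward; lengths in m; the calibration is good to about 2 mm. A picture is of the moment at which its call begins. camera_params takes no time and is no camera call.
- close_job(): hands the job in, once; it reports no verdict.
The state is a dict: "time_s": time; "q": joint angles; "qvel": joint speeds; "joint_efforts": joint torques, N m; "position": TCP position; "tool_rot": TCP orientation; "ft_force": force on the tool from outside, world axes, zero at the start; "wrist_torque": the same for the moment, N m; "grip_width": finger opening in m.
Only numpy, scipy, OpenCV 4.12 (cv2) and the standard library are available. Lean on these libraries where they do the work, as an engineer would, in place of code of your own. Each camera call takes 0.05 s, during which the arm holds its last target.

TASK

Somewhere in its turn the wooden turntable disc rubs on its brake pad, though you cannot see where. Turn the disc unhurriedly round by its crank knob, feel for the place where it turns hardest, leave it parked in the middle of that tight spot, and only then stand the steel marker weight gently on the disc, at its edge straight in front of the pad, to mark the spot. Leave the tin, the pliers and the wire dog alone.

Things in the scene. Friction and masses are not known exactly. Their poses are not given: they have to be found in the camera images.
- wheel: The disc: plywood, 240 mm across, 18 mm thick, level, turning without stops about an upright axis on a heavy stand fixed to the table. Origin on its axis at the disc's top face, 80 mm above the table; z axis up, x axis pointing to the crank knob. The bearing has a light even drag (1 to 2 N felt at the knob) and stays where it is left.
- knob_mid (a point): Middle of the crank knob's gripping part: an upright black cylinder, 24 mm across, that spins freely on its pin, standing on the disc 85 mm from the axis; its top is 54 mm and this point 30 mm above the disc's top face.
- brake: Dark steel block, 22 x 50 mm, 82 mm high (2 mm higher than the disc's top face), fixed just outside the rim, with a rubber pad facing the rim. Origin on the disc's axis at table height; x axis points from the axis to the pad, z up. The block stands 139 to 161 mm from the axis, a brass screw behind it reaches to 173 mm.
- mark_spot (a point): Where the middle of the marker's foot goes: on the level of the disc's top face, 25 mm in from the rim (95 mm from the axis), straight in front of the pad. It is fixed to the brake and does not turn with the disc.
- marker_mid (a point): Middle of the marker weight, half-way up: a turned steel piece of 80 to 170 g, 64 mm high, with a foot 32 mm across and 12 mm high and above it (from 15 mm up) a stem 18 mm across. It starts upright on the table, left of the turntable as seen from the robot. Its z axis is its upright axis.
- tin: A bystander: green tin, 72 mm across, 100 mm high. Origin under its centre.
- pliers: A bystander: pliers with red handles, about 165 mm long, lying flat. Origin on the table, 10 mm behind the pivot (towards the handles).
- wire_dog: A bystander: small wire sculpture of a dog, about 150 mm long and 88 mm high. Origin under its centre.
- pad_face (a point): Where the pad meets the rim, 120 mm from the axis. One place of the rim is out of round by under 2 mm, unseen, at an unknown angle (never within 60 degrees of the knob; clear of the pad at the start). Over about 15 degrees either side of its middle it presses on the sprung pad, most in the middle, where roughly 10 N more is felt at the knob.
Things that resemble listed ones, but are neither listed nor needed, are in the scene too. What is shaped like the part that bears marker_mid but black or turquoise is not meant.

How it is judged:
By the outcome, as a careful person would: the job done as asked, in the order asked, and still so for the second after the job is handed in, with the robot touching nothing.
It also fails if it takes over 72 s, if anything falls off the work surface, if the arm or the gripper's body presses on something with over 40 N, if the wrist force passes 120 N, or if a joint passes its speed limit or range.

## Working session

There is one attempt and no reset: what is moved stays moved. The work goes in short steps, Python scripts to look and compute and a tool call to move; the robot and the scene stay as the last step left them, time stands still between calls to the robot, and variables do not carry over. Pictures are saved under pics/ and viewed, and the job is handed in when it is done.

Besides the shell and the picture viewer there is one more tool, called after "Emit:" as a command line: name --argument value ..., lists and objects as JSON in quotes. jog_arm: Moves the arm, as the interface text tells. Its arguments: {"type":"object","properties":{"deltas":{"type":"array"},"grip_force":{"type":"number"}},"required":["deltas"]}

```bash
ls; mkdir -p pics; python3 - <<'E'
from rig import env, eyes
import cv2, numpy as np
for n in ["scene","top"]:
    im=eyes.get_image(n); cv2.imwrite(f"pics/{n}0.png",im[:,:,::-1])
    p=eyes.camera_params(n); print(n,p)
s=env.observe(); print(s)
E
```

```text
pics
scene {'intrinsics': array([[461.75092115,   0.        , 318.96097223],
       [  0.        , 461.75092115, 199.67905125],
       [  0.        ,   0.        ,   1.        ]]), 'R': array([[-0.85739359,  0.51461264,  0.00707512],
       [ 0.3352906 ,  0.56894995, -0.75091688],
       [-0.39045671, -0.6414591 , -0.66035882]]), 't': array([ 0.53113247, -0.0826166 ,  1.52298046])}
top {'intrinsics': array([[503.99125901,   0.        , 315.36945938],
       [  0.        , 503.99125901, 202.49419975],
       [  0.        ,   0.        ,   1.        ]]), 'R': array([[ 1.50734966e-02, -9.99886176e-01,  6.52476493e-04],
       [-9.92942687e-01, -1.50455862e-02, -1.17636941e-01],
       [ 1.17633368e-01,  1.12532827e-03, -9.93056456e-01]]), 't': array([-0.06370793,  0.58584214,  1.48111376])}
{'time_s': 0.1, 'q': array([-8.64751357e+01,  2.18376931e+01,  7.43782922e+01,  3.83477368e-04,
        8.38578946e+01, -1.23364451e+01]), 'qvel': array([ 0.07494424, -0.17359854, -0.08653226,  0.13284192, -0.02349109,
       -0.07471881]), 'joint_efforts': array([ 4.76520669e-03, -4.49216688e+01, -2.31654847e+01, -1.59831598e-04,
        3.69979301e-03, -3.56913432e-06]), 'position': array([ 0.15029521, -0.52875814,  0.19628074]), 'tool_rot': array([[ 9.61926296e-01,  2.73308973e-01, -7.26353772e-05],
       [ 2.73308838e-01, -9.61925476e-01,  1.28741568e-03],
       [ 2.81992439e-04, -1.25825089e-03, -9.99999169e-01]]), 'ft_force': array([ 0.59534815,  0.51639559, -0.07143196]), 'wrist_torque': array([-0.02042493, -0.04072489, -0.01131391]), 'grip_width': 0.08548927476038787}
```

View pics/scene0.png

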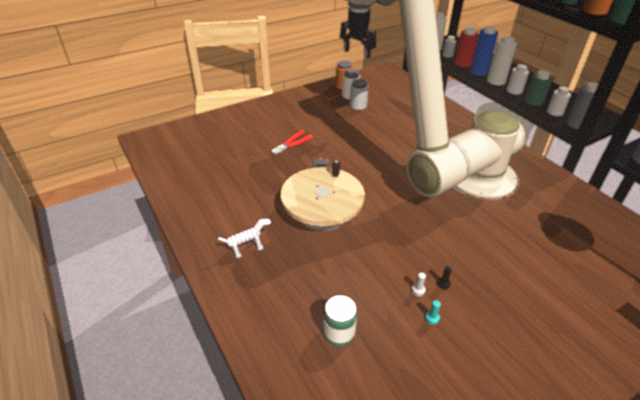

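View pics/top0.png

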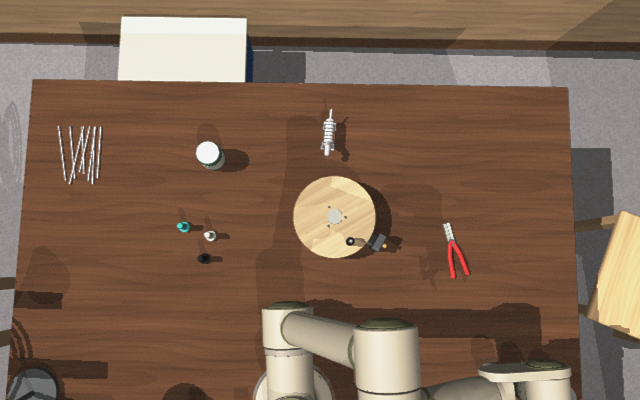

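The scene picture has the disc at about (323,197), the knob at (336,168) and the brake block at (321,162). Three marker-shaped pieces could be taken for the weight:
- Steel: scene (420,285), top (211,236).
- Black: scene (445,278), top (204,258).
- Turquoise: scene (433,312), top (184,227).

By the description it is the steel one. Next I'll check that in close crops.

```bash
python3 - <<'E'
import cv2, numpy as np
t=cv2.imread("pics/top0.png"); s=cv2.imread("pics/scene0.png")
a=cv2.resize(t[165:270,160:400],None,fx=3.3,fy=3.3,interpolation=cv2.INTER_CUBIC)
cv2.imwrite("pics/topcrop.png",a)
b=cv2.resize(s[140:240,260:380],None,fx=4,fy=4,interpolation=cv2.INTER_CUBIC)
c=cv2.resize(s[250:350,390:470],None,fx=4,fy=4,interpolation=cv2.INTER_CUBIC)
cv2.imwrite("pics/scenecrop.png",np.hstack([b,c])[:, :800])
E
```

```text
(no output)
```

View pics/topcrop.png

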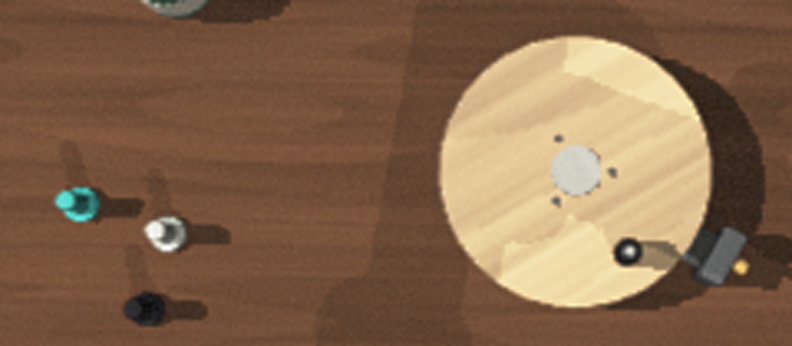

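View pics/scenecrop.png

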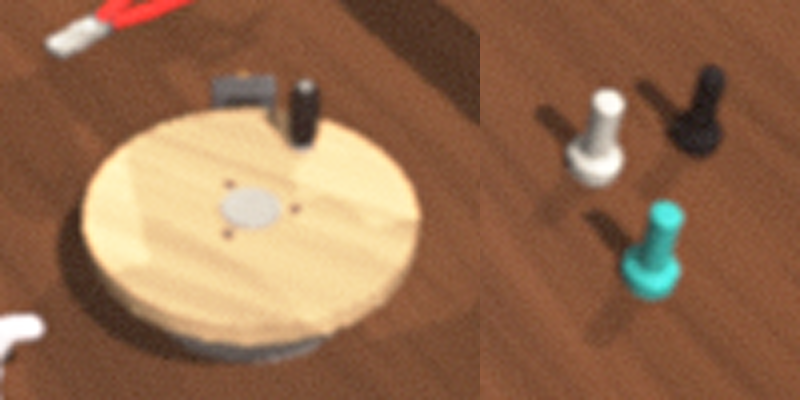

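The crops show the steel (light grey) piece at top crop (166,233), with black and turquoise beside it. The knob is at crop (628,251) and the brake block at (720,257). Now I'll measure positions.

```bash
cat > h.py <<'E'
import numpy as np, cv2
from rig import env, eyes
def ray(n,uv):
    p=eyes.camera_params(n);K,R,t=p["intrinsics"],p["R"],p["t"]
    d=R.T@np.linalg.solve(K,np.array([uv[0],uv[1],1.]));return -R.T@t,d
def atz(n,uv,z):
    c,d=ray(n,uv);return c+d*(z-c[2])/d[2]
def proj(n,X):
    p=eyes.camera_params(n);x=p["intrinsics"]@(p["R"]@np.asarray(X)+p["t"]);return x[:2]/x[2]
def tri(u1,u2):
    A=np.zeros((3,3));b=np.zeros(3);
    for n,u in (("top",u1),("scene",u2)):
        c,d=ray(n,u);d/=np.linalg.norm(d);P=np.eye(3)-np.outer(d,d);A+=P;b+=P@c
    return np.linalg.solve(A,b)
E
python3 - <<'E'
from h import *
from scipy.optimize import least_squares
def fc(u,v,x0,y0,f): return ((u+.5)/f-.5+x0,(v+.5)/f-.5+y0)
for n,roi in (("top",(280,165,390,270)),("scene",(270,160,375,235))):
    im=cv2.imread(f"pics/{n}0.png"); 
    hsv=cv2.cvtColor(im,cv2.COLOR_BGR2HSV)
    m=(hsv[...,2]>135).astype(np.uint8)*255
    k=np.zeros_like(m);x0,y0,x1,y1=roi;k[y0:y1,x0:x1]=m[y0:y1,x0:x1]
    cs,_=cv2.findContours(k,cv2.RETR_EXTERNAL,cv2.CHAIN_APPROX_NONE)
    c=max(cs,key=cv2.contourArea)
    h=cv2.convexHull(c)[:,0]
    P=np.array([atz(n,u,0.08)[:2] for u in h])
    f=lambda q: np.hypot(P[:,0]-q[0],P[:,1]-q[1])-q[2]
    r=least_squares(f,[*P.mean(0),.12],loss="soft_l1",f_scale=.001)
    print(n,r.x,np.abs(f(r.x)).mean())
T=lambda u,v: fc(u,v,160,165,3.3)
S=lambda u,v: fc(u,v,260,140,4)
M=lambda u,v: fc(u-480,v,390,250,4)
print("hub top",atz("top",T(577,169),.08),"scene",atz("scene",S(251,208),.08))
print("knob top",atz("top",T(627,250),.134),"tri",tri(T(627,250),S(305,86)), atz("scene",S(305,86),.134))
print("brake top quad",[atz("top",T(*u),.082)[:2].round(4) for u in((725,228),(747,237),(715,284),(693,273))])
print("brake scene edge",[atz("scene",S(*u),.082)[:2].round(4) for u in((213,77),(275,78))])
print("screw",atz("top",T(741,267),.07))
print("marker top", tri(T(154,231),M(610,99)),atz("top",T(154,231),.064),"foot",atz("top",T(168,234),.010),atz("scene",M(597,168),.008))
E
```

```text
top [ 0.54204593 -0.10886639  0.12004232] 0.00034574209471170995
scene [ 0.53521237 -0.0959554   0.13623636] 0.011708671193262195
hub top [ 0.54306188 -0.11110731  0.08      ] scene [ 0.54277248 -0.10980144  0.08      ]
knob top [ 0.47012364 -0.15199697  0.134     ] tri [ 0.47067892 -0.15240316  0.1344496 ] [ 0.47087192 -0.15340167  0.134     ]
brake top quad [array([ 0.4929, -0.2413]), array([ 0.4854, -0.2605]), array([ 0.4439, -0.2325]), array([ 0.4532, -0.2133])]
brake scene edge [array([ 0.4874, -0.2581]), array([ 0.4463, -0.2324])]
screw [ 0.45949902 -0.2568824   0.07      ]
marker top [0.48411008 0.26261657 0.06291919] [0.48367665 0.26275404 0.064     ] foot [0.48387001 0.2614638  0.01      ] [0.49069459 0.27007835 0.008     ]
```

```bash
python3 - <<'E'
from h import *
from scipy.optimize import minimize_scalar, minimize
# brake angle: model top-face outline fit on gradient? use mask of dark-grey vs projected quad
im=cv2.imread("pics/top0.png").astype(int)
C=np.array([.5423,-.1095])
big=cv2.resize(cv2.imread("pics/top0.png")[215:270,340:400],None,fx=8,fy=8,interpolation=cv2.INTER_CUBIC)
def draw(b,img,col):
    b=np.radians(b);e=np.array([np.cos(b),np.sin(b)]);f=np.array([-e[1],e[0]])
    q=[C+r*e+w*f for r,w in((.139,-.025),(.161,-.025),(.161,.025),(.139,.025))]
    p=np.array([(proj("top",[*x,.082])-[340,215]+.5)*8 for x in q],np.int32)
    cv2.polylines(img,[p],True,col,1)
    s=(proj("top",[*(C+.167*e),.07])-[340,215]+.5)*8
    cv2.circle(img,tuple(int(v) for v in s),4,col,1)
draw(-120,big,(0,255,0));draw(-124,big,(0,0,255))
cv2.imwrite("pics/brake.png",big)
T=lambda u,v: ((u+.5)/3.3-.5+160,(v+.5)/3.3-.5+165)
for nme,u in (("turq",(64,201)),("black",(133,309)),("steel",(154,231))): print(nme,atz("top",T(*u),.064))
for nme,u in (("turqf",(82,204)),("blackf",(150,308)),("steelf",(168,234))): print(nme,atz("top",T(*u),.010))
E
```

```text
turq [0.50909718 0.34378384 0.064     ]
black [0.41468622 0.27848238 0.064     ]
steel [0.48367665 0.26275404 0.064     ]
turqf [0.51026557 0.34173155 0.01      ]
blackf [0.41605727 0.27524274 0.01      ]
steelf [0.48387001 0.2614638  0.01      ]
```

View pics/brake.png

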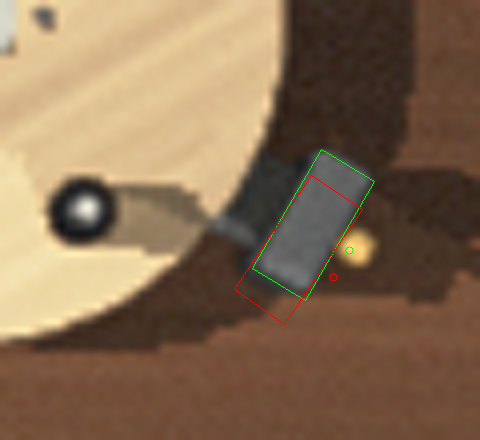

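Emit:
jog_arm --deltas '[0.016,-0.011,0,0,0,0.003,-1,0.049,-0.033,0,0,0,0.01,-1,0.088,-0.059,0,0,0,0.018,-1,0.132,-0.088,0,0,0,0.026,-1,0.175,-0.117,0,0,0,0.035,-1,0.219,-0.146,0,0,0,0.044,-1,0.263,-0.176,0,0,0,0.053,-1,0.307,-0.205,0,0,0,0.062,-1,0.351,-0.234,0,0,0,0.07,-1,0.389,-0.26,0,0,0,0.078,-1,0.422,-0.282,0,0,0,0.084,-1,0.439,-0.293,0,0,0,0.088,-1]' --grip_force 40

```text
time_s: 1.1
position: [0.4083, -0.2249, 0.1967]
tool_rot: [[1.0, 0.002, -0.0], [0.002, -1.0, 0.001], [-0.0, -0.001, -1.0]]
ft_force: [0.6, -0.4, 0.5]
grip_width: 0.0856
```

The brake outline at -120° (green) sits on the block, so I'll use that angle. The arm is tracking well. Next I go above the knob, then down.

Emit:
jog_arm --deltas '[0.025,-0.029,0,0,0,0,-1,0.055,-0.064,0,0,0,0,-1,0.075,-0.087,0.005,0,0,0,-1,0.083,-0.0965,0.015,0,0,0,-1,0.083,-0.0965,0.035,0,0,0,-1,0.083,-0.0965,0.06,0,0,0,-1,0.083,-0.0965,0.085,0,0,0,-1,0.083,-0.0965,0.105,0,0,0,-1,0.083,-0.0965,0.12,0,0,0,-1,0.083,-0.0965,0.13,0,0,0,-1,0.083,-0.0965,0.136,0,0,0,-1,0.083,-0.0965,0.136,0,0,0,-1]'

```text
time_s: 2.1
position: [0.4687, -0.1553, 0.0941]
tool_rot: [[1.0, -0.0, -0.001], [-0.0, -1.0, 0.001], [-0.001, -0.001, -1.0]]
ft_force: [-0.2, -0.8, 0.2]
grip_width: 0.0851
```

Emit:
jog_arm --deltas '[0.0027,-0.0037,0,0,0,0,-1,0.0027,-0.0037,0,0,0,0,-0.3,0.0027,-0.0037,0,0,0,0,0,0.0027,-0.0037,0,0,0,0,0.2,0.0027,-0.0037,0,0,0,0,0.3,0.0027,-0.0037,0,0,0,0,0.4,0.0027,-0.0037,0,0,0,0,0.5,0.0027,-0.0037,0,0,0,0,0.6,0.0027,-0.0037,0,0,0,0,0.8,0.0027,-0.0037,0,0,0,0,1,0.0027,-0.0037,0,0,0,0,1,0.0027,-0.0037,0,0,0,0,1]' --grip_force 40

```text
time_s: 3.1
position: [0.4713, -0.1528, 0.0951]
tool_rot: [[1.0, 0.0, 0.0], [0.0, -1.0, -0.001], [0.0, 0.001, -1.0]]
ft_force: [-1.4, -2.3, 4.5]
grip_width: 0.0168
```

```bash
python3 - <<'E'
from h import *
s=env.observe(); print(s["time_s"],s["position"].round(4),s["ft_force"].round(2),s["grip_width"],s["q"].round(1))
im=eyes.get_image("scene")[:,:,::-1]
cv2.imwrite("pics/grip.png",cv2.resize(im[110:250,240:400],None,fx=4,fy=4,interpolation=cv2.INTER_CUBIC))
E
```

```text
3.1 [ 0.4713 -0.1528  0.0951] [-1.4  -2.34  4.46] 0.016803002731362007 [-31.7  22.4  92.1  -0.   65.4  58.3]
```

View pics/grip.png

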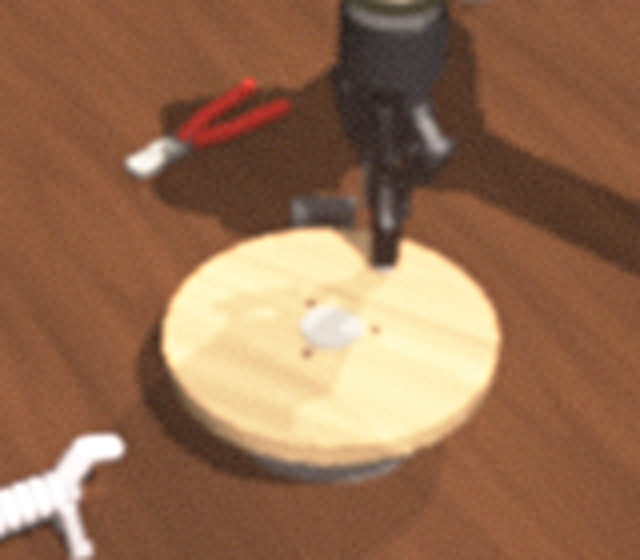

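Emit:
jog_arm --deltas '[0,0,0,0,0,0,1,0,0,0,0,0,0,1]'

```text
time_s: 3.32
position: [0.4713, -0.1528, 0.0951]
tool_rot: [[1.0, 0.0, 0.0], [0.0, -1.0, -0.001], [0.0, 0.001, -1.0]]
ft_force: [-1.7, -2.3, 4.8]
grip_width: 0.0171
```

```bash
python3 - <<'E'
from h import *
im=eyes.get_image("top")[:,:,::-1]
cv2.imwrite("pics/grip2.png",cv2.resize(im[165:325,280:440],None,fx=4,fy=4,interpolation=cv2.INTER_CUBIC)[:600])
E
```

```text
(no output)
```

View pics/grip2.png

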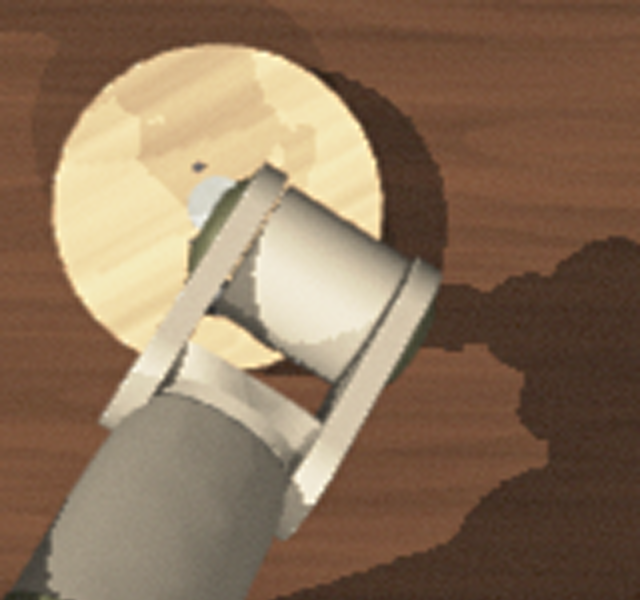

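The gripper is holding the knob with a stable width. Now I'll work out the circle in tool units (tool x = world x, tool y = -world y).

```bash
cat > circ.py <<'E'
import sys,numpy as np
# cx cy a0 : commanded angle now; list of angles; prints dx,dy rows (units .75) relative to first
def rows(a0,angs,g=1,R=.085):
    f=lambda a:np.array([np.cos(np.radians(a)),-np.sin(np.radians(a))])*R/.75
    return [list((f(a)-f(a0)).round(4)) for a in angs]
E
python3 - <<'E'
from circ import *
a0=-149.4
print(rows(a0,[a0-x for x in (.3,1,2.2,4,6,8.2,10.4,12.6,14.8,17,19.2,20.6)]))
E
```

```text
[[np.float64(-0.0003), np.float64(-0.0005)], [np.float64(-0.001), np.float64(-0.0017)], [np.float64(-0.0021), np.float64(-0.0038)], [np.float64(-0.0038), np.float64(-0.0069)], [np.float64(-0.0055), np.float64(-0.0105)], [np.float64(-0.0072), np.float64(-0.0145)], [np.float64(-0.0088), np.float64(-0.0186)], [np.float64(-0.0102), np.float64(-0.0227)], [np.float64(-0.0115), np.float64(-0.0268)], [np.float64(-0.0126), np.float64(-0.031)], [np.float64(-0.0135), np.float64(-0.0353)], [np.float64(-0.0141), np.float64(-0.038)]]
```

Emit:
jog_arm --deltas '[-0.0003,-0.0005,0,0,0,0,1,-0.001,-0.0017,0,0,0,0,1,-0.0021,-0.0038,0,0,0,0,1,-0.0038,-0.0069,0,0,0,0,1,-0.0055,-0.0105,0,0,0,0,1,-0.0072,-0.0145,0,0,0,0,1,-0.0088,-0.0186,0,0,0,0,1,-0.0102,-0.0227,0,0,0,0,1,-0.0115,-0.0268,0,0,0,0,1,-0.0126,-0.031,0,0,0,0,1,-0.0135,-0.0353,0,0,0,0,1,-0.0141,-0.038,0,0,0,0,1]'

```text
time_s: 4.37
position: [0.4608, -0.1238, 0.095]
tool_rot: [[1.0, 0.0, 0.001], [0.0, -1.0, -0.0], [0.001, 0.0, -1.0]]
ft_force: [-0.2, -0.6, 4.6]
grip_width: 0.0168
```

```bash
cat > fr.py <<'E'
from h import *
s=env.observe();p=s["position"];C=np.array([.5444,-.1095]);d=p[:2]-C
r=np.hypot(*d);e=d/r;t=np.array([-e[1],e[0]]);F=s["ft_force"]
print(s["time_s"],"p",p.round(4),"r",r.round(4),"ang",np.degrees(np.arctan2(d[1],d[0])).round(1),"Frad",(F[:2]@e).round(1),"Ftan",(F[:2]@t).round(1),F.round(1),s["grip_width"].round(4))
E
python3 fr.py
```

```text
Traceback (most recent call last):
  File "fr.py", line 4, in <module>
    print(s["time_s"],"p",p.round(4),"r",r.round(4),"ang",np.degrees(np.arctan2(d[1],d[0])).round(1),"Frad",(F[:2]@e).round(1),"Ftan",(F[:2]@t).round(1),F.round(1),s["grip_width"].round(4))
                                                                                                                                                                    ^^^^^^^^^^^^^^^^^^^^^
AttributeError: 'float' object has no attribute 'round'
```

```bash
sed -i 's/,s\["grip_width"\].round(4)/,round(s["grip_width"],4)/' fr.py; python3 fr.py; python3 - <<'E'
from h import *
im=eyes.get_image("scene")[:,:,::-1]
cv2.imwrite("pics/g3.png",cv2.resize(im[110:250,240:400],None,fx=4,fy=4,interpolation=cv2.INTER_CUBIC))
E
```

```text
4.3667 p [ 0.4608 -0.1238  0.095 ] r 0.0848 ang -170.3 Frad 0.3 Ftan 0.6 [-0.2 -0.6  4.6] 0.0168
```

View pics/g3.png

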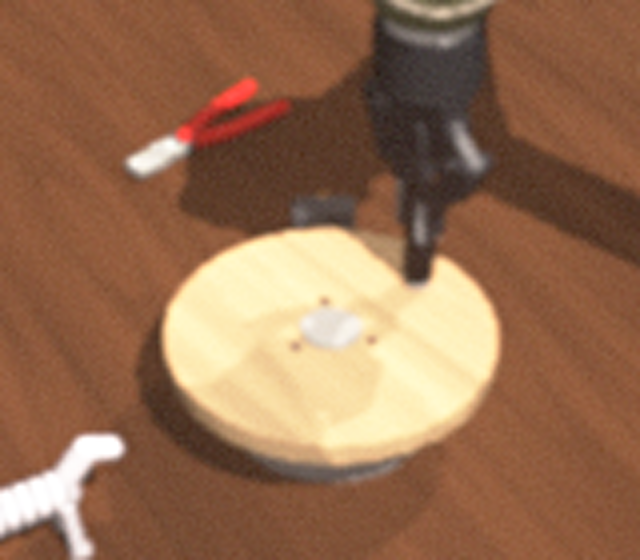

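The three hub screws have turned with the disc, so the grip on the knob is good. The radial force is near zero, so the circle is good too. Now I'll sweep in 10° calls.

```bash
python3 - <<'E'
from circ import *
a=-170.
while a>-420:
    r=rows(a,[a-2,a-4,a-6,a-8,a-10]); print(int(a),"[",", ".join(f"{x:g}, {y:g}, 0,0,0,0,1" for x,y in r),"]"); a-=10
E
```

```text
-170 [ -0.0006, -0.0039, 0,0,0,0,1, -0.0011, -0.0078, 0,0,0,0,1, -0.0014, -0.0118, 0,0,0,0,1, -0.0017, -0.0157, 0,0,0,0,1, -0.0017, -0.0197, 0,0,0,0,1 ]
-180 [ 0.0001, -0.004, 0,0,0,0,1, 0.0003, -0.0079, 0,0,0,0,1, 0.0006, -0.0118, 0,0,0,0,1, 0.0011, -0.0158, 0,0,0,0,1, 0.0017, -0.0197, 0,0,0,0,1 ]
-190 [ 0.0008, -0.0039, 0,0,0,0,1, 0.0016, -0.0077, 0,0,0,0,1, 0.0027, -0.0116, 0,0,0,0,1, 0.0038, -0.0153, 0,0,0,0,1, 0.0051, -0.0191, 0,0,0,0,1 ]
-200 [ 0.0014, -0.0037, 0,0,0,0,1, 0.003, -0.0073, 0,0,0,0,1, 0.0046, -0.0109, 0,0,0,0,1, 0.0064, -0.0144, 0,0,0,0,1, 0.0083, -0.0179, 0,0,0,0,1 ]
-210 [ 0.002, -0.0034, 0,0,0,0,1, 0.0042, -0.0067, 0,0,0,0,1, 0.0065, -0.0099, 0,0,0,0,1, 0.0088, -0.0131, 0,0,0,0,1, 0.0113, -0.0162, 0,0,0,0,1 ]
-220 [ 0.0026, -0.003, 0,0,0,0,1, 0.0053, -0.0059, 0,0,0,0,1, 0.0081, -0.0087, 0,0,0,0,1, 0.011, -0.0114, 0,0,0,0,1, 0.014, -0.014, 0,0,0,0,1 ]
-230 [ 0.0031, -0.0025, 0,0,0,0,1, 0.0062, -0.0049, 0,0,0,0,1, 0.0095, -0.0071, 0,0,0,0,1, 0.0128, -0.0093, 0,0,0,0,1, 0.0162, -0.0113, 0,0,0,0,1 ]
-240 [ 0.0035, -0.0019, 0,0,0,0,1, 0.007, -0.0037, 0,0,0,0,1, 0.01
[... 1836 characters left out ...]
, -0.0016, 0.0077, 0,0,0,0,1, -0.0027, 0.0116, 0,0,0,0,1, -0.0038, 0.0153, 0,0,0,0,1, -0.0051, 0.0191, 0,0,0,0,1 ]
-380 [ -0.0014, 0.0037, 0,0,0,0,1, -0.003, 0.0073, 0,0,0,0,1, -0.0046, 0.0109, 0,0,0,0,1, -0.0064, 0.0144, 0,0,0,0,1, -0.0083, 0.0179, 0,0,0,0,1 ]
-390 [ -0.002, 0.0034, 0,0,0,0,1, -0.0042, 0.0067, 0,0,0,0,1, -0.0065, 0.0099, 0,0,0,0,1, -0.0088, 0.0131, 0,0,0,0,1, -0.0113, 0.0162, 0,0,0,0,1 ]
-400 [ -0.0026, 0.003, 0,0,0,0,1, -0.0053, 0.0059, 0,0,0,0,1, -0.0081, 0.0087, 0,0,0,0,1, -0.011, 0.0114, 0,0,0,0,1, -0.014, 0.014, 0,0,0,0,1 ]
-410 [ -0.0031, 0.0025, 0,0,0,0,1, -0.0062, 0.0049, 0,0,0,0,1, -0.0095, 0.0071, 0,0,0,0,1, -0.0128, 0.0093, 0,0,0,0,1, -0.0162, 0.0113, 0,0,0,0,1 ]
```

Emit:
jog_arm --deltas '[-0.0006,-0.0039,0,0,0,0,1,-0.0011,-0.0078,0,0,0,0,1,-0.0014,-0.0118,0,0,0,0,1,-0.0017,-0.0157,0,0,0,0,1,-0.0017,-0.0197,0,0,0,0,1]'

```text
time_s: 4.83
position: [0.4597, -0.1092, 0.095]
tool_rot: [[1.0, 0.0, 0.001], [0.0, -1.0, -0.0], [0.001, 0.0, -1.0]]
ft_force: [0.0, -1.7, 5.5]
grip_width: 0.0171
```

Emit:
jog_arm --deltas '[0.0001,-0.004,0,0,0,0,1,0.0003,-0.0079,0,0,0,0,1,0.0006,-0.0118,0,0,0,0,1,0.0011,-0.0158,0,0,0,0,1,0.0017,-0.0197,0,0,0,0,1]'

```text
time_s: 5.25
position: [0.4611, -0.0944, 0.095]
tool_rot: [[1.0, 0.0, 0.001], [0.0, -1.0, -0.0], [0.001, 0.0, -1.0]]
ft_force: [1.9, -1.2, 4.8]
grip_width: 0.017
```

Emit:
jog_arm --deltas '[0.0008,-0.0039,0,0,0,0,1,0.0016,-0.0077,0,0,0,0,1,0.0027,-0.0116,0,0,0,0,1,0.0038,-0.0153,0,0,0,0,1,0.0051,-0.0191,0,0,0,0,1]'

```text
time_s: 5.67
position: [0.465, -0.0802, 0.095]
tool_rot: [[1.0, 0.0, 0.001], [0.0, -1.0, -0.001], [0.001, 0.001, -1.0]]
ft_force: [2.6, -1.4, 5.5]
grip_width: 0.0162
```

Emit:
jog_arm --deltas '[0.0014,-0.0037,0,0,0,0,1,0.003,-0.0073,0,0,0,0,1,0.0046,-0.0109,0,0,0,0,1,0.0064,-0.0144,0,0,0,0,1,0.0083,-0.0179,0,0,0,0,1]'

```text
time_s: 6.08
position: [0.4714, -0.0668, 0.0951]
tool_rot: [[1.0, 0.0, 0.001], [0.0, -1.0, -0.001], [0.001, 0.001, -1.0]]
ft_force: [3.7, -4.1, 5.4]
grip_width: 0.0167
```

Emit:
jog_arm --deltas '[0.002,-0.0034,0,0,0,0,1,0.0042,-0.0067,0,0,0,0,1,0.0065,-0.0099,0,0,0,0,1,0.0088,-0.0131,0,0,0,0,1,0.0113,-0.0162,0,0,0,0,1]'

```text
time_s: 6.5
position: [0.4798, -0.0549, 0.0951]
tool_rot: [[1.0, 0.0, 0.001], [0.0, -1.0, -0.001], [0.001, 0.001, -1.0]]
ft_force: [3.2, -4.2, 4.8]
grip_width: 0.0172
```

Emit:
jog_arm --deltas '[0.0026,-0.003,0,0,0,0,1,0.0053,-0.0059,0,0,0,0,1,0.0081,-0.0087,0,0,0,0,1,0.011,-0.0114,0,0,0,0,1,0.014,-0.014,0,0,0,0,1]'

```text
time_s: 6.92
position: [0.4899, -0.0448, 0.095]
tool_rot: [[1.0, 0.001, 0.0], [0.001, -1.0, -0.002], [0.0, 0.002, -1.0]]
ft_force: [0.7, -8.1, 6.1]
grip_width: 0.0168
```

Emit:
jog_arm --deltas '[0.0031,-0.0025,0,0,0,0,1,0.0062,-0.0049,0,0,0,0,1,0.0095,-0.0071,0,0,0,0,1,0.0128,-0.0093,0,0,0,0,1,0.0162,-0.0113,0,0,0,0,1]'

```text
time_s: 7.33
position: [0.501, -0.0368, 0.095]
tool_rot: [[1.0, 0.001, -0.002], [0.001, -1.0, -0.003], [-0.002, 0.003, -1.0]]
ft_force: [-3.9, -10.7, 8.0]
grip_width: 0.0167
```

```bash
python3 fr.py
```

```text
7.3333 p [ 0.501  -0.0368  0.095 ] r 0.0846 ang 120.8 Frad -7.2 Ftan 8.8 [ -3.9 -10.7   8. ] 0.0167
```

The tight zone is starting: tangential force is 8.8 N at knob angle 120.8°. I'll switch to finer steps.

```bash
python3 - <<'E'
from circ import *
for a,s in ((-240,-1),(-268,1)):
  for i in range(10):
    r=rows(a,[a+s*1.33,a+s*2.67,a+s*4]); print(int(a),"[",", ".join(f"{x:g}, {y:g}, 0,0,0,0,1" for x,y in r),"]"); a+=4*s
E
```

```text
-240 [ 0.0023, -0.0013, 0,0,0,0,1, 0.0046, -0.0025, 0,0,0,0,1, 0.007, -0.0037, 0,0,0,0,1 ]
-244 [ 0.0024, -0.0011, 0,0,0,0,1, 0.0048, -0.0022, 0,0,0,0,1, 0.0072, -0.0032, 0,0,0,0,1 ]
-248 [ 0.0025, -0.001, 0,0,0,0,1, 0.0049, -0.0019, 0,0,0,0,1, 0.0074, -0.0027, 0,0,0,0,1 ]
-252 [ 0.0025, -0.0008, 0,0,0,0,1, 0.0051, -0.0015, 0,0,0,0,1, 0.0076, -0.0022, 0,0,0,0,1 ]
-256 [ 0.0026, -0.0006, 0,0,0,0,1, 0.0052, -0.0012, 0,0,0,0,1, 0.0077, -0.0016, 0,0,0,0,1 ]
-260 [ 0.0026, -0.0004, 0,0,0,0,1, 0.0052, -0.0008, 0,0,0,0,1, 0.0078, -0.0011, 0,0,0,0,1 ]
-264 [ 0.0026, -0.0002, 0,0,0,0,1, 0.0053, -0.0004, 0,0,0,0,1, 0.0079, -0.0006, 0,0,0,0,1 ]
-268 [ 0.0026, -0.0001, 0,0,0,0,1, 0.0053, -0.0001, 0,0,0,0,1, 0.0079, 0, 0,0,0,0,1 ]
-272 [ 0.0026, 0.0001, 0,0,0,0,1, 0.0053, 0.0003, 0,0,0,0,1, 0.0079, 0.0006, 0,0,0,0,1 ]
-276 [ 0.0026, 0.0003, 0,0,0,0,1, 0.0052, 0.0007, 0,0,0,0,1, 0.0078, 0.0011, 0,0,0,0,1 ]
-268 [ -0.0026, 0.0001, 0,0,0,0,1, -0.0053, 0.0003, 0,0,0,0,1, -0.0079, 0.0006, 0,0,0,0,1 ]
-264 [ -0.0026, 0.0003, 0,0,0,0,1, -0.0052, 0.0007, 0,0,0,0,1, -0.0078, 0.0011, 0,0,0,0,1 ]
-260 [ -0.0026, 0.0005, 0,0,0,0,1, -0.0052, 0.001, 0,0,0,0,1, -0.0077, 0.0016, 0,0,0,0,1 ]
-256 [ -0.0025, 0.0007, 0,0,0,0,1, -0.0051, 0.0014, 0,0,0,0,1, -0.0076, 0.0022, 0,0,0,0,1 ]
-252 [ -0.0025, 0.0008, 0,0,0,0,1, -0.005, 0.0017, 0,0,0,0,1, -0.0074, 0.0027, 0,0,0,0,1 ]
-248 [ -0.0024, 0.001, 0,0,0,0,1, -0.0048, 0.0021, 0,0,0,0,1, -0.0072, 0.0032, 0,0,0,0,1 ]
-244 [ -0.0024, 0.0012, 0,0,0,0,1, -0.0047, 0.0024, 0,0,0,0,1, -0.007, 0.0037, 0,0,0,0,1 ]
-240 [ -0.0023, 0.0013, 0,0,0,0,1, -0.0045, 0.0027, 0,0,0,0,1, -0.0067, 0.0042, 0,0,0,0,1 ]
-236 [ -0.0022, 0.0015, 0,0,0,0,1, -0.0043, 0.0031, 0,0,0,0,1, -0.0064, 0.0046, 0,0,0,0,1 ]
-232 [ -0.0021, 0.0016, 0,0,0,0,1, -0.0041, 0.0033, 0,0,0,0,1, -0.0061, 0.0051, 0,0,0,0,1 ]
```

Emit:
jog_arm --deltas '[0.0023,-0.0013,0,0,0,0,1,0.0046,-0.0025,0,0,0,0,1,0.007,-0.0037,0,0,0,0,1]'

```text
time_s: 7.58
position: [0.506, -0.0341, 0.095]
tool_rot: [[1.0, 0.001, -0.003], [0.001, -1.0, -0.003], [-0.003, 0.003, -1.0]]
ft_force: [-5.1, -11.5, 9.1]
grip_width: 0.0168
```

```bash
python3 fr.py
```

```text
7.5833 p [ 0.506  -0.0341  0.095 ] r 0.0846 ang 117.0 Frad -8.0 Ftan 9.7 [ -5.1 -11.5   9.1] 0.0168
```

Emit:
jog_arm --deltas '[0.0024,-0.0011,0,0,0,0,1,0.0048,-0.0022,0,0,0,0,1,0.0072,-0.0032,0,0,0,0,1]'

```text
time_s: 7.83
position: [0.5114, -0.0316, 0.095]
tool_rot: [[1.0, 0.0, -0.003], [0.0, -1.0, -0.003], [-0.003, 0.003, -1.0]]
ft_force: [-4.6, -9.7, 8.1]
grip_width: 0.0171
```

```bash
python3 fr.py
```

```text
7.8333 p [ 0.5114 -0.0316  0.095 ] r 0.0846 ang 113.0 Frad -7.1 Ftan 8.0 [-4.6 -9.7  8.1] 0.0171
```

Emit:
jog_arm --deltas '[0.0025,-0.001,0,0,0,0,1,0.0049,-0.0019,0,0,0,0,1,0.0074,-0.0027,0,0,0,0,1]'

```text
time_s: 8.08
position: [0.5172, -0.0294, 0.095]
tool_rot: [[1.0, 0.0, -0.002], [0.0, -1.0, -0.002], [-0.002, 0.002, -1.0]]
ft_force: [-2.8, -7.9, 8.1]
grip_width: 0.0171
```

```bash
python3 fr.py
```

```text
8.0833 p [ 0.5172 -0.0294  0.095 ] r 0.0846 ang 108.8 Frad -6.6 Ftan 5.2 [-2.8 -7.9  8.1] 0.0171
```

Emit:
jog_arm --deltas '[0.0025,-0.0008,0,0,0,0,1,0.0051,-0.0015,0,0,0,0,1,0.0076,-0.0022,0,0,0,0,1]'

```text
time_s: 8.33
position: [0.5234, -0.0275, 0.095]
tool_rot: [[1.0, 0.0, -0.001], [0.0, -1.0, -0.002], [-0.001, 0.002, -1.0]]
ft_force: [0.1, -8.3, 6.9]
grip_width: 0.0166
```

```bash
python3 fr.py
```

```text
8.3333 p [ 0.5234 -0.0275  0.095 ] r 0.0846 ang 104.4 Frad -8.1 Ftan 2.0 [ 0.1 -8.3  6.9] 0.0166
```

Clockwise, the peak is near 117–119°. Now I'll come back the other way to cancel any bias from direction.

Emit:
jog_arm --deltas '[-0.0025,0.0007,0,0,0,0,1,-0.0051,0.0014,0,0,0,0,1,-0.0076,0.0022,0,0,0,0,1]'

```text
time_s: 8.58
position: [0.519, -0.0289, 0.0951]
tool_rot: [[1.0, 0.0, 0.003], [0.0, -1.0, -0.001], [0.003, 0.001, -1.0]]
ft_force: [6.3, -4.7, 3.6]
grip_width: 0.0167
```

```bash
python3 fr.py
```

```text
8.5833 p [ 0.519  -0.0289  0.0951] r 0.0845 ang 107.5 Frad -6.4 Ftan -4.7 [ 6.3 -4.7  3.6] 0.0167
```

Emit:
jog_arm --deltas '[-0.0025,0.0008,0,0,0,0,1,-0.005,0.0017,0,0,0,0,1,-0.0074,0.0027,0,0,0,0,1]'

```text
time_s: 8.83
position: [0.514, -0.0307, 0.0951]
tool_rot: [[1.0, 0.0, 0.004], [0.0, -1.0, -0.001], [0.004, 0.001, -1.0]]
ft_force: [8.0, -1.8, 2.5]
grip_width: 0.0171
```

```bash
python3 fr.py
```

```text
8.8333 p [ 0.514  -0.0307  0.0951] r 0.0845 ang 111.1 Frad -4.6 Ftan -6.8 [ 8.  -1.8  2.5] 0.0171
```

Emit:
jog_arm --deltas '[-0.0024,0.001,0,0,0,0,1,-0.0048,0.0021,0,0,0,0,1,-0.0072,0.0032,0,0,0,0,1]'

```text
time_s: 9.08
position: [0.5089, -0.0328, 0.0951]
tool_rot: [[1.0, 0.0, 0.005], [0.0, -1.0, -0.0], [0.005, 0.0, -1.0]]
ft_force: [9.9, -2.2, 2.0]
grip_width: 0.0168
```

```bash
python3 fr.py
```

```text
9.0833 p [ 0.5089 -0.0328  0.0951] r 0.0845 ang 114.9 Frad -6.1 Ftan -8.1 [ 9.9 -2.2  2. ] 0.0168
```

Emit:
jog_arm --deltas '[-0.0024,0.0012,0,0,0,0,1,-0.0047,0.0024,0,0,0,0,1,-0.007,0.0037,0,0,0,0,1]'

```text
time_s: 9.33
position: [0.5038, -0.0354, 0.0951]
tool_rot: [[1.0, 0.0, 0.005], [0.0, -1.0, 0.0], [0.005, -0.0, -1.0]]
ft_force: [10.9, -0.3, 0.9]
grip_width: 0.0169
```

```bash
python3 fr.py
```

```text
9.3333 p [ 0.5038 -0.0354  0.0951] r 0.0845 ang 118.8 Frad -5.5 Ftan -9.4 [10.9 -0.3  0.9] 0.0169
```

Emit:
jog_arm --deltas '[-0.0023,0.0013,0,0,0,0,1,-0.0045,0.0027,0,0,0,0,1,-0.0067,0.0042,0,0,0,0,1]'

```text
time_s: 9.58
position: [0.4986, -0.0385, 0.0951]
tool_rot: [[1.0, 0.0, 0.005], [0.0, -1.0, 0.0], [0.005, -0.0, -1.0]]
ft_force: [9.8, 0.7, 2.4]
grip_width: 0.0168
```

```bash
python3 fr.py
```

```text
9.5833 p [ 0.4986 -0.0385  0.0951] r 0.0845 ang 122.8 Frad -4.8 Ftan -8.6 [9.8 0.7 2.4] 0.0168
```

Emit:
jog_arm --deltas '[-0.0022,0.0015,0,0,0,0,1,-0.0043,0.0031,0,0,0,0,1,-0.0064,0.0046,0,0,0,0,1]'

```text
time_s: 9.83
position: [0.4936, -0.042, 0.0951]
tool_rot: [[1.0, 0.0, 0.004], [0.0, -1.0, 0.0], [0.004, -0.0, -1.0]]
ft_force: [7.9, -0.7, 3.3]
grip_width: 0.0168
```

```bash
python3 fr.py
```

```text
9.8333 p [ 0.4936 -0.042   0.0951] r 0.0845 ang 127.0 Frad -5.3 Ftan -5.9 [ 7.9 -0.7  3.3] 0.0168
```

```bash
python3 - <<'E'
from circ import *
from scipy.optimize import curve_fit
D=np.array([(140,1.2,-1),(130.1,4.7,-1),(120.8,8.8,-1),(117,9.7,-1),(113,8,-1),(108.8,5.2,-1),(104.4,2,-1),(107.5,4.7,1),(111.1,6.8,1),(114.9,8.1,1),(118.8,9.4,1),(122.8,8.6,1),(127,5.9,1)])
f=lambda X,c,b,h,w,k: b+h*np.where(abs(X[0]-c-k*X[1])<w,np.cos(np.pi/2*(X[0]-c-k*X[1])/w)**2,0)
p,cv=curve_fit(f,(D[:,0],D[:,2]),D[:,1],p0=[118.5,1.5,8.5,18,0]);print(p.round(2),np.sqrt(np.diag(cv)).round(2))
a0=-232;print([tuple(float(v) for v in r) for r in rows(a0,[-233.2,-235,-237,-239,-240.4,-241.4])])
E
```

```text
[118.72   1.09   8.28  19.82  -0.2 ] [0.25 0.4  0.42 0.94 0.24]
[(0.0019, -0.0014), (0.0048, -0.0035), (0.008, -0.0057), (0.0114, -0.0078), (0.0138, -0.0092), (0.0155, -0.0102)]
```

The fit over both directions puts the middle at 118.7° ± 0.3. I'll park there.

Emit:
jog_arm --deltas '[0.0019,-0.0014,0,0,0,0,1,0.0048,-0.0035,0,0,0,0,1,0.008,-0.0057,0,0,0,0,1,0.0114,-0.0078,0,0,0,0,1,0.0138,-0.0092,0,0,0,0,1,0.0155,-0.0102,0,0,0,0,1,0.0155,-0.0102,0,0,0,0,1,0.0155,-0.0102,0,0,0,0,1,0.0155,-0.0102,0,0,0,0,1,0.0155,-0.0102,0,0,0,0,1]'

```text
time_s: 10.67
position: [0.5032, -0.0356, 0.095]
tool_rot: [[1.0, 0.0, -0.001], [0.0, -1.0, -0.002], [-0.001, 0.002, -1.0]]
ft_force: [-1.3, -8.0, 7.5]
grip_width: 0.0169
```

```bash
python3 fr.py
```

```text
10.6667 p [ 0.5032 -0.0356  0.095 ] r 0.0846 ang 119.1 Frad -6.4 Ftan 5.0 [-1.3 -8.   7.5] 0.0169
```

Emit:
jog_arm --deltas '[0,0,0,0,0,0,0.55,0,0,0,0,0,0,0.45,0,0,0,0,0,0,0.3,0,0,0,0,0,0,0.1,0,0,0,0,0,0,-0.2,0,0,0,0,0,0,-0.4,0,0,0,0,0,0,-0.4,0,0,0,0,0,0,-0.4,0,0,-0.01,0,0,0,-0.4,0,0,-0.03,0,0,0,-0.4,0,0,-0.06,0,0,0,-0.4,0,0,-0.1,0,0,0,-0.4]'

```text
time_s: 11.67
position: [0.5027, -0.0342, 0.17]
tool_rot: [[1.0, 0.0, -0.003], [0.0, -1.0, 0.001], [-0.003, -0.001, -1.0]]
ft_force: [0.4, -0.3, -0.7]
grip_width: 0.0597
```

```bash
python3 fr.py
```

```text
11.6667 p [ 0.5027 -0.0342  0.17  ] r 0.086 ang 119.0 Frad -0.4 Ftan -0.2 [ 0.4 -0.3 -0.7] 0.0597
```

Emit:
jog_arm --deltas '[-0.001,-0.012,-0.02,0,0,0,-0.2,-0.003,-0.04,-0.04,0,0,0,-0.2,-0.005,-0.08,-0.04,0,0,0,-0.2,-0.008,-0.122,-0.04,0,0,0,-0.2,-0.011,-0.166,-0.04,0,0,0,-0.2,-0.014,-0.209,-0.04,0,0,0,-0.2,-0.017,-0.253,-0.04,0,0,0,-0.2,-0.02,-0.296,-0.04,0,0,0,-0.2,-0.022,-0.336,-0.04,0,0,0,-0.2,-0.024,-0.367,-0.04,0,0,0,-0.2,-0.025,-0.387,-0.04,0,0,0,-0.2,-0.025,-0.395,-0.04,0,0,0,-0.2]'

```text
time_s: 12.67
position: [0.4842, 0.2637, 0.2003]
tool_rot: [[1.0, 0.003, 0.0], [0.003, -1.0, 0.0], [0.0, -0.0, -1.0]]
ft_force: [-0.2, -0.4, 1.0]
grip_width: 0.0513
```

```bash
python3 - <<'E'
from h import *
s=env.observe();print(s["time_s"],s["position"],s["q"].round(1),s["grip_width"])
for n in("top","scene"):
    im=eyes.get_image(n)[:,:,::-1];cv2.imwrite(f"pics/{n}5.png",im)
a=cv2.imread("pics/top5.png")[165:270,280:400];b=cv2.imread("pics/scene5.png")
A=cv2.resize(a,None,fx=3.3,fy=3.3,interpolation=cv2.INTER_CUBIC)
B=cv2.resize(b[145:245,265:375],(385,346),interpolation=cv2.INTER_CUBIC)
cv2.imwrite("pics/c5.png",np.hstack([A[:346],B]))
cv2.imwrite("pics/m5.png",cv2.resize(b[210:340,380:480],None,fx=4,fy=4,interpolation=cv2.INTER_CUBIC))
E
```

```text
12.6667 [0.48418994 0.26368683 0.20028175] [ 16.3  21.8  73.8   0.   84.4 106.1] 0.051267705468925166
```

View pics/c5.png

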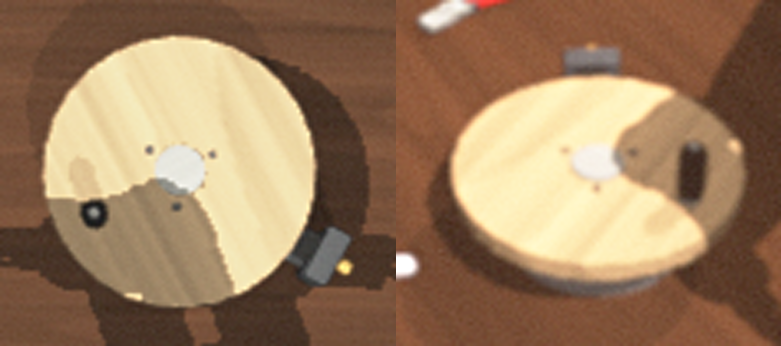

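View pics/m5.png

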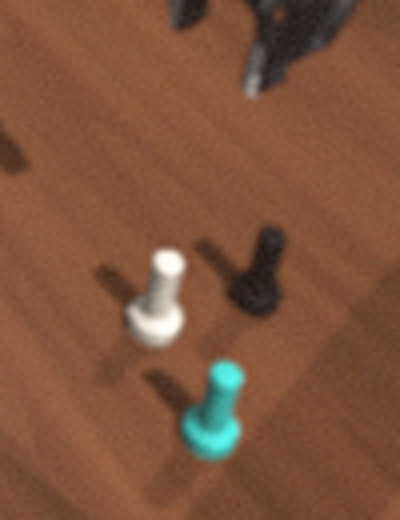

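```bash
python3 - <<'E'
from h import *
k=atz("top",((94.5)/3.3-.5+280,(211.5)/3.3-.5+165),.134)[:2];k2=atz("scene",(265+(693-396)*110/385,145+150*100/346),.134)[:2]
for C in((.5423,-.1095),):
    for q in (k,k2): d=q-C;print(q,np.hypot(*d),np.degrees(np.arctan2(d[1],d[0])))
E
```

```text
[ 0.5013032  -0.03587582] 0.08426895741759789 119.11075918414937
[ 0.50478105 -0.02957515] 0.08829299219129116 115.14666870676899
```

Emit:
jog_arm --deltas '[0,0.002,0.01,0,0,0,-0.2,0,0.002,0.03,0,0,0,-0.2,0,0.002,0.06,0,0,0,-0.2,0,0.002,0.095,0,0,0,-0.2,0,0.002,0.13,0,0,0,-0.2,0,0.002,0.16,0,0,0,-0.2,0,0.002,0.185,0,0,0,-0.2,0,0.002,0.205,0,0,0,-0.2,0,0.002,0.22,0,0,0,-0.2,0,0.002,0.23,0,0,0,-0.2,0,0.002,0.236,0,0,0,-0.2,0,0.002,0.236,0,0,0,-0.2]'

```text
time_s: 13.77
position: [0.4846, 0.2594, 0.0222]
tool_rot: [[1.0, -0.001, -0.001], [-0.001, -1.0, -0.0], [-0.001, 0.0, -1.0]]
ft_force: [0.1, 0.1, -0.3]
grip_width: 0.0515
```

```bash
python3 - <<'E'
from h import *
s=env.observe();print(s["time_s"],s["position"],s["ft_force"].round(1))
im=eyes.get_image("scene")[:,:,::-1]
cv2.imwrite("pics/m6.png",cv2.resize(im[210:340,380:480],None,fx=4,fy=4,interpolation=cv2.INTER_CUBIC))
E
```

```text
13.7667 [0.48455452 0.25943026 0.02220536] [ 0.1  0.1 -0.3]
```

View pics/m6.png

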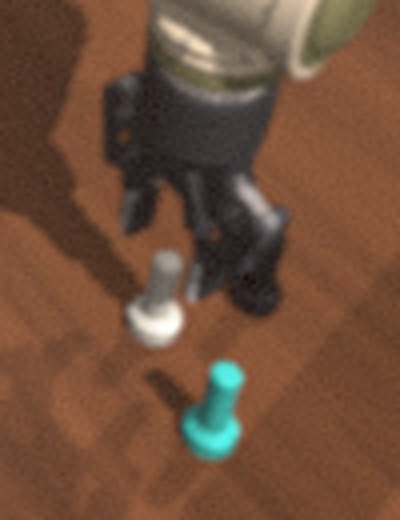

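```bash
python3 - <<'E'
from h import *
pr=lambda X: ((proj("scene",X)-[380,210]+.5)*4).round(0)
P=np.array([.4846,.2594,.022])
print("TCP",pr(P),"fing",[pr(P+[0,s*.0255,.013]) for s in(1,-1)],"grasp",pr(P+[0,0,.019]))
T=lambda u,v: ((u+.5)/3.3-.5+160,(v+.5)/3.3-.5+165)
for m in ((.484,.262),): print("model marker top/foot",pr([*m,.064]),pr([*m,0.006]))
print("scene-based: top",atz("scene",(380+168/4-.5,210+259/4-.5),.064),"foot", atz("scene",(380+155/4-.5,210+318/4-.5),.008))
b=cv2.imread("pics/top5.png")[215:275,170:230]
cv2.imwrite("pics/t5m.png",cv2.resize(b,None,fx=8,fy=8,interpolation=cv2.INTER_CUBIC))
E
```

```text
TCP [157. 299.] fing [array([188., 314.]), array([134., 258.])] grasp [162. 279.]
model marker top/foot [171. 258.] [157. 317.]
scene-based: top [0.4863159  0.26181584 0.064     ] foot [0.48672088 0.26297714 0.008     ]
```

View pics/t5m.png

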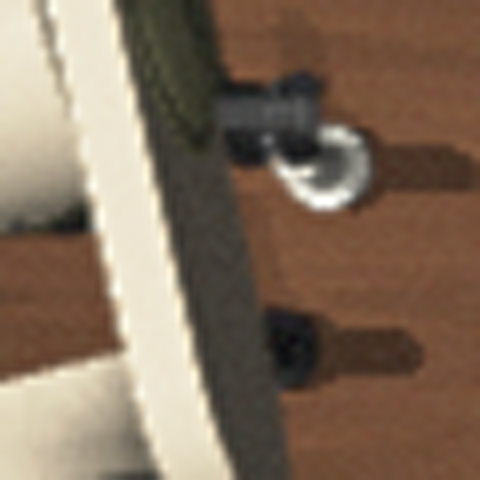

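The view shows the steel marker standing between the open fingers, near (160,290) in the crop, with black and turquoise clear of them. I'll centre on it and close gently.

Emit:
jog_arm --deltas '[0.0005,-0.0035,0,0,0,0,-0.2,0.0005,-0.0035,0,0,0,0,0,0.0005,-0.0035,0,0,0,0,0.15,0.0005,-0.0035,0,0,0,0,0.3,0.0005,-0.0035,0,0,0,0,0.4,0.0005,-0.0035,0,0,0,0,0.5,0.0005,-0.0035,0,0,0,0,0.6,0.0005,-0.0035,0,0,0,0,0.7,0.0005,-0.0035,0,0,0,0,0.8,0.0005,-0.0035,0,0,0,0,1,0.0005,-0.0035,0,0,0,0,1,0.0005,-0.0035,0,0,0,0,1]' --grip_force 35

```text
time_s: 14.82
position: [0.4853, 0.2628, 0.023]
tool_rot: [[1.0, 0.0, 0.0], [0.0, -1.0, 0.0], [0.0, -0.0, -1.0]]
ft_force: [0.5, -1.4, 4.6]
grip_width: 0.0149
```

```bash
python3 - <<'E'
from h import *
s=env.observe();print(s["time_s"],s["position"],s["ft_force"].round(1),s["grip_width"])
im=eyes.get_image("scene")[:,:,::-1]
cv2.imwrite("pics/m7.png",cv2.resize(im[210:340,380:480],None,fx=4,fy=4,interpolation=cv2.INTER_CUBIC))
E
```

```text
14.8167 [0.48528104 0.26281373 0.02304523] [ 0.5 -1.4  4.6] 0.01487418243535164
```

View pics/m7.png

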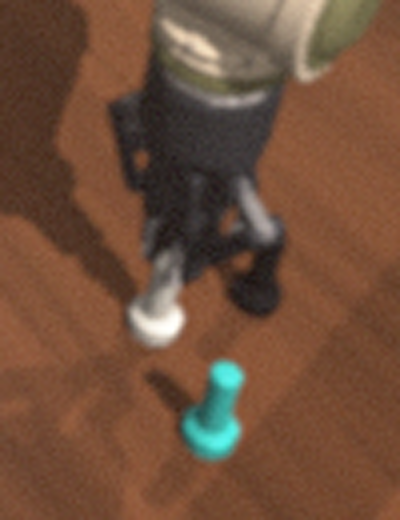

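Emit:
jog_arm --deltas '[0,0,0,0,0,0,1,0,0,0,0,0,0,1,0,0,0,0,0,0,1]'

```text
time_s: 15.12
position: [0.4852, 0.2628, 0.023]
tool_rot: [[1.0, 0.0, 0.0], [0.0, -1.0, 0.0], [0.0, -0.0, -1.0]]
ft_force: [-0.1, -2.0, 4.9]
grip_width: 0.015
```

```bash
python3 - <<'E'
from h import *
s=env.observe();print(s["time_s"],s["position"],s["ft_force"].round(1),s["grip_width"])
im=eyes.get_image("scene")[:,:,::-1]
cv2.imwrite("pics/m8.png",cv2.resize(im[230:310,390:460],None,fx=7,fy=7,interpolation=cv2.INTER_CUBIC))
pr=lambda X: ((proj("scene",X)-[390,230]+.5)*7).round(0)
P=s["position"];print(pr(P),pr(P+[0,0,.019]))
for x in (-.011,.011):
  for y in (-.009,.009): print(x,y,pr(P+[x,y,0]),pr(P+[x,y,.03]))
E
```

```text
15.1167 [0.48524988 0.26284427 0.02302841] [-0.1 -2.   4.9] 0.014972328960692935
[211. 388.] [219. 354.]
-0.011 -0.009 [218. 358.] [231. 304.]
-0.011 0.009 [251. 393.] [265. 339.]
0.011 -0.009 [170. 383.] [182. 329.]
0.011 0.009 [203. 418.] [216. 365.]
```

View pics/m8.png

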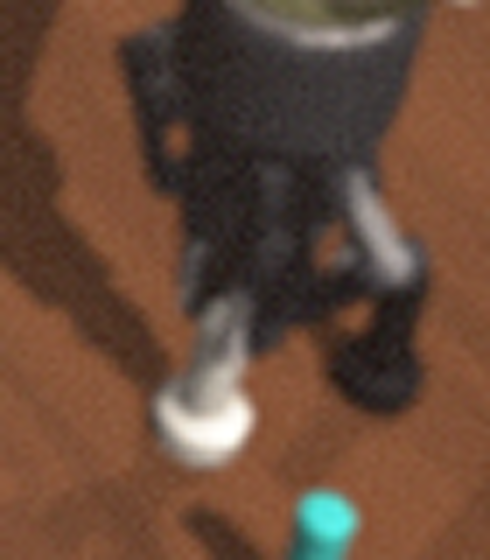

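```bash
python3 - <<'E'
from h import *
P=np.array([.4713,-.1528,.0951])
pr=lambda X: ((proj("scene",X)-[240,110]+.5)*4).round(0)
print(pr(P),pr(P+[0,0,.019]),"knob bottom/top at hand est",pr([.4705,-.1525,.08]),pr([.4705,-.1525,.134]))
for x in (-.011,.011):
  for y in (-.009,.009): print(x,y,pr(P+[x,y,0]),pr(P+[x,y,.03]))
import glob
s=env.observe();print({k:v for k,v in s.items() if k not in("q","qvel")})
E
```

```text
[384. 249.] [385. 229.] knob bottom/top at hand est [384. 265.] [387. 207.]
-0.011 -0.009 [390. 238.] [391. 206.]
-0.011 0.009 [403. 251.] [404. 219.]
0.011 -0.009 [365. 247.] [366. 215.]
0.011 0.009 [378. 260.] [379. 228.]
{'time_s': 15.1667, 'joint_efforts': array([ 6.96900208e-01, -4.57946312e+01, -1.60880703e+01,  3.21552549e-01,
       -1.50048500e-01, -8.35943247e-04]), 'position': array([0.48526431, 0.26284081, 0.02302053]), 'tool_rot': array([[ 9.99999841e-01,  3.26211350e-04,  4.59397082e-04],
       [ 3.26181940e-04, -9.99999945e-01,  6.40933968e-05],
       [ 4.59417965e-04, -6.39435396e-05, -9.99999892e-01]]), 'ft_force': array([-0.26130618, -1.68243674,  6.10446273]), 'wrist_torque': array([-0.29736846,  0.03291398,  0.00515985]), 'grip_width': 0.01508546579964918}
```

```bash
python3 - <<'E'
import cv2
im=cv2.imread("pics/grip.png");cv2.imwrite("pics/grip_z.png",cv2.resize(im[150:310,300:480],None,fx=3.5,fy=3.5,interpolation=cv2.INTER_CUBIC))
E
```

```text
(no output)
```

View pics/grip_z.png

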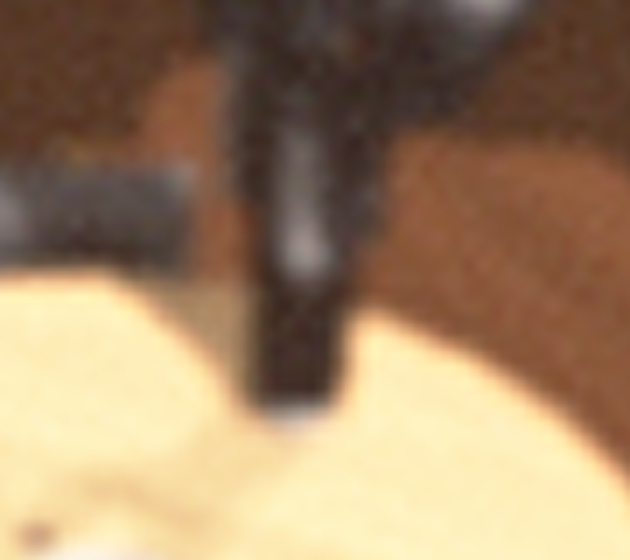

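Emit:
jog_arm --deltas '[0,0,-0.004,0,0,0,1,0,0,-0.012,0,0,0,1,0,0,-0.024,0,0,0,1,0,0,-0.036,0,0,0,1,0,0,-0.04,0,0,0,1,0,0,-0.04,0,0,0,1]'

```text
time_s: 15.67
position: [0.4856, 0.2631, 0.0541]
tool_rot: [[1.0, 0.0, 0.002], [0.0, -1.0, 0.001], [0.002, -0.001, -1.0]]
ft_force: [-0.1, -0.7, -1.7]
grip_width: 0.0147
```

```bash
python3 - <<'E'
from h import *
s=env.observe();print(s["time_s"],s["position"],s["ft_force"].round(1),s["grip_width"])
im=eyes.get_image("scene")[:,:,::-1]
cv2.imwrite("pics/m9.png",cv2.resize(im[210:310,390:460],None,fx=6,fy=6,interpolation=cv2.INTER_CUBIC))
E
```

```text
15.6667 [0.48564765 0.26307645 0.05407898] [-0.1 -0.7 -1.7] 0.01473342403673708
```

View pics/m9.png

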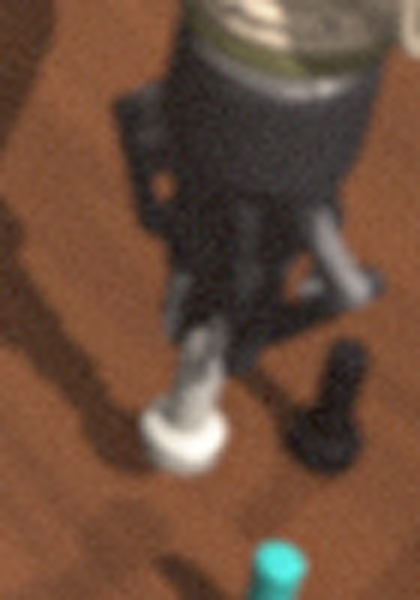

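The marker is up, upright and held. I'll carry it over to the brake side.

Emit:
jog_arm --deltas '[0,0,-0.02,0,0,0,1,0,0.005,-0.05,0,0,0,1,0,0.015,-0.08,0,0,0,1,0,0.035,-0.11,0,0,0,1,0,0.065,-0.14,0,0,0,1,0,0.1,-0.17,0,0,0,1,0,0.135,-0.19,0,0,0,1,0,0.17,-0.2,0,0,0,1,0.002,0.205,-0.2,0,0,0,1,0.004,0.24,-0.2,0,0,0,1,0.006,0.275,-0.2,0,0,0,1,0.008,0.31,-0.2,0,0,0,1]'

```text
time_s: 16.72
position: [0.4908, 0.0291, 0.2025]
tool_rot: [[1.0, 0.0, -0.001], [0.0, -1.0, 0.0], [-0.001, -0.0, -1.0]]
ft_force: [-0.1, 0.4, -1.3]
grip_width: 0.0153
```

Emit:
jog_arm --deltas '[0.002,0.035,0,0,0,0,1,0.004,0.07,0,0,0,0,1,0.004,0.105,0,0,0,0,1,0.004,0.14,0,0,0,0,1,0.004,0.175,0,0,0,0,1,0.004,0.21,0,0,0,0,1,0.004,0.24,0,0,0,0,1,0.004,0.265,0,0,0,0,1,0.004,0.282,0,0,0,0,1,0.004,0.292,0,0,0,0,1,0.004,0.2965,0,0,0,0,1,0.004,0.2965,0,0,0,0,1]'

```text
time_s: 17.72
position: [0.4942, -0.192, 0.2026]
tool_rot: [[1.0, 0.0, -0.0], [0.0, -1.0, 0.0], [-0.0, -0.0, -1.0]]
ft_force: [-0.4, 1.1, -1.7]
grip_width: 0.0147
```

```bash
python3 - <<'E'
from h import *
s=env.observe();print(s["time_s"],s["position"],s["ft_force"].round(1),s["grip_width"],s["tool_rot"].round(4))
E
```

```text
17.7167 [ 0.49422042 -0.19199807  0.20264118] [-0.4  1.1 -1.7] 0.014739648887461546 [[ 1.e+00  1.e-04 -3.e-04]
 [ 1.e-04 -1.e+00  3.e-04]
 [-3.e-04 -3.e-04 -1.e+00]]
```

Emit:
jog_arm --deltas '[0.0005,0,0.01,0,0,0,1,0.0005,0,0.025,0,0,0,1,0.0005,0,0.045,0,0,0,1,0.0005,0,0.065,0,0,0,1,0.0005,0,0.083,0,0,0,1,0.0005,0,0.097,0,0,0,1,0.0005,0,0.107,0,0,0,1,0.0005,0,0.113,0,0,0,1,0.0005,0,0.116,0,0,0,1,0.0005,0,0.116,0,0,0,1,0.0005,0,0.116,0,0,0,1]'

```text
time_s: 18.63
position: [0.4949, -0.192, 0.1162]
tool_rot: [[1.0, 0.001, 0.001], [0.001, -1.0, -0.0], [0.001, 0.0, -1.0]]
ft_force: [0.8, 0.1, -1.8]
grip_width: 0.0151
```

```bash
python3 - <<'E'
from h import *
s=env.observe();P=s["position"];print(s["time_s"],P,s["ft_force"].round(1),s["grip_width"])
im=np.ascontiguousarray(eyes.get_image("scene")[:,:,::-1])
big=cv2.resize(im[120:200,280:370],None,fx=8,fy=8,interpolation=cv2.INTER_CUBIC)
pr=lambda X: ((proj("scene",X)-[280,120]+.5)*8)
zf=P[2]-.023
for z in(zf,zf+.012):
  pts=np.array([pr([P[0]+.016*np.cos(a),P[1]+.016*np.sin(a),z]) for a in np.linspace(0,6.28,40)],np.int32)
  cv2.polylines(big,[pts],True,(0,255,0),1)
cv2.imwrite("pics/p1.png",big[:600])
E
```

```text
18.6333 [ 0.49487001 -0.19200737  0.11623351] [ 0.8  0.1 -1.8] 0.015097239447377378
```

View pics/p1.png

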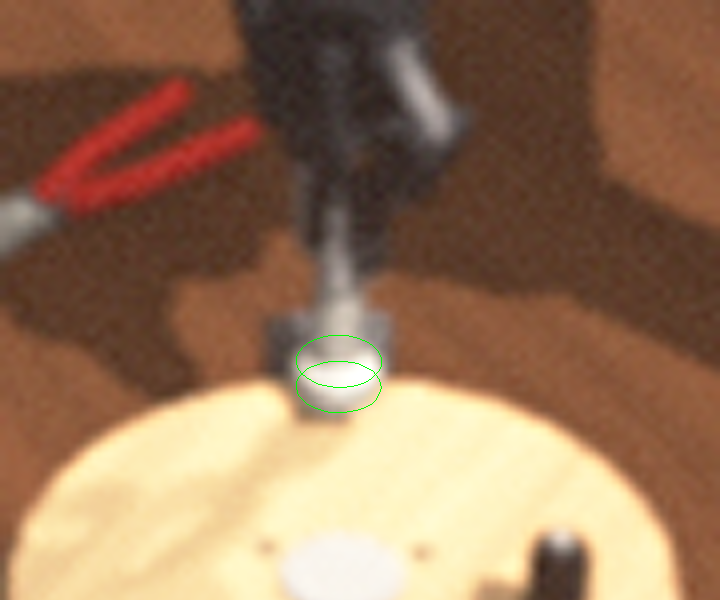

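The foot matches its predicted outline (green ellipses at (339,385)) over the mark spot in front of the block. Now I'll lower gently.

Emit:
jog_arm --deltas '[0,0,0.002,0,0,0,1,0,0,0.005,0,0,0,1,0,0,0.008,0,0,0,1,0,0,0.011,0,0,0,1,0,0,0.013,0,0,0,1,0,0,0.0145,0,0,0,1,0,0,0.015,0,0,0,1,0,0,0.015,0,0,0,1]'

```text
time_s: 19.35
position: [0.4946, -0.192, 0.1045]
tool_rot: [[1.0, 0.0, -0.0], [0.0, -1.0, 0.0], [-0.0, -0.0, -1.0]]
ft_force: [-0.7, 0.5, -1.6]
grip_width: 0.0147
```

Emit:
jog_arm --deltas '[0,0,0.0005,0,0,0,1,0,0,0.001,0,0,0,1,0,0,0.001,0,0,0,1]'

```text
time_s: 19.6
position: [0.4946, -0.192, 0.1038]
tool_rot: [[1.0, 0.0, 0.0], [0.0, -1.0, -0.0], [0.0, 0.0, -1.0]]
ft_force: [-0.3, -0.1, -0.6]
grip_width: 0.0149
```

Emit:
jog_arm --deltas '[0,0,0.0004,0,0,0,1,0,0,0.0007,0,0,0,1,0,0,0.0007,0,0,0,1]'

```text
time_s: 19.85
position: [0.4946, -0.192, 0.1033]
tool_rot: [[1.0, 0.0, -0.0], [0.0, -1.0, 0.0], [-0.0, -0.0, -1.0]]
ft_force: [-0.1, -0.2, -1.0]
grip_width: 0.015
```

Emit:
jog_arm --deltas '[0,0,0.0004,0,0,0,1,0,0,0.0007,0,0,0,1,0,0,0.0007,0,0,0,1]'

```text
time_s: 20.1
position: [0.4948, -0.1922, 0.103]
tool_rot: [[1.0, 0.0, 0.001], [0.0, -1.0, -0.0], [0.001, 0.0, -1.0]]
ft_force: [0.2, -0.5, 1.2]
grip_width: 0.0151
```

Contact felt: the z force went from -1.0 to +1.2 N. I'll release slowly and withdraw straight up.

Emit:
jog_arm --deltas '[0,0,0,0,0,0,0.6,0,0,0,0,0,0,0.5,0,0,0,0,0,0,0.4,0,0,0,0,0,0,0.3,0,0,0,0,0,0,0.2,0,0,0,0,0,0,0.1,0,0,0,0,0,0,0,0,0,0,0,0,0,0,0,0,0,0,0,0,0]'

```text
time_s: 20.85
position: [0.4946, -0.192, 0.1028]
tool_rot: [[1.0, 0.0, -0.0], [0.0, -1.0, 0.0], [-0.0, -0.0, -1.0]]
ft_force: [1.1, 0.5, -0.5]
grip_width: 0.0423
```

```bash
python3 - <<'E'
from h import *
s=env.observe();P=s["position"];print(s["time_s"],P,s["ft_force"].round(1),s["grip_width"])
im=np.ascontiguousarray(eyes.get_image("scene")[:,:,::-1])
big=cv2.resize(im[120:200,280:370],None,fx=8,fy=8,interpolation=cv2.INTER_CUBIC)
cv2.imwrite("pics/p2.png",big[:600])
E
```

```text
20.85 [ 0.49461279 -0.19203115  0.10277135] [ 1.1  0.5 -0.5] 0.04225412940549713
```

View pics/p2.png

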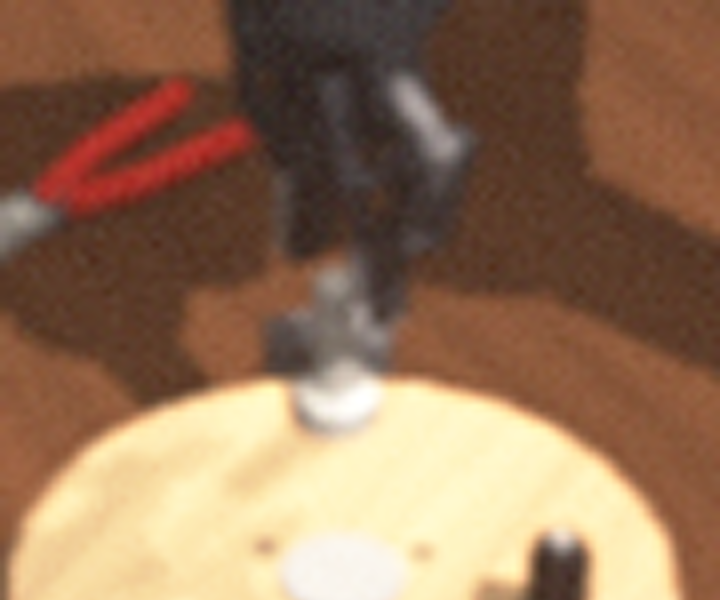

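The marker stands free on the disc with the fingers clear on both sides. I'll go straight up, then move away for a clear view.

Emit:
jog_arm --deltas '[0,0,-0.004,0,0,0,0,0,0,-0.012,0,0,0,0,0,0,-0.025,0,0,0,0,0,0,-0.045,0,0,0,0,0,0,-0.07,0,0,0,0,0,0,-0.1,0,0,0,0,0,0,-0.13,0,0,0,0,0,0,-0.16,0,0,0,0,0,0,-0.18,0,0,0,0,0,0,-0.19,0,0,0,0,0,0,-0.19,0,0,0,0]'

```text
time_s: 21.82
position: [0.4951, -0.1923, 0.2474]
tool_rot: [[1.0, 0.0, 0.003], [0.0, -1.0, -0.002], [0.003, 0.002, -1.0]]
ft_force: [0.9, -0.5, -0.5]
grip_width: 0.0429
```

Emit:
jog_arm --deltas '[-0.01,0.01,0,0,0,0,0,-0.03,0.03,0,0,0,0,0,-0.06,0.06,0,0,0,0,0,-0.09,0.09,0,0,0,0,0,-0.12,0.12,0,0,0,0,0,-0.15,0.15,0,0,0,0,0,-0.18,0.18,0,0,0,0,0,-0.21,0.21,0,0,0,0,0,-0.24,0.24,0,0,0,0,0,-0.26,0.26,0,0,0,0,0,-0.27,0.27,0,0,0,0,0,-0.27,0.27,0,0,0,0,0]'

```text
time_s: 22.82
position: [0.2905, -0.3955, 0.2442]
tool_rot: [[1.0, -0.003, -0.001], [-0.003, -1.0, 0.002], [-0.001, -0.002, -1.0]]
ft_force: [-0.1, 0.8, 1.1]
grip_width: 0.0429
```

```bash
python3 - <<'E'
from h import *
s=env.observe();print(s["time_s"],s["position"],s["ft_force"].round(1))
for n in("top","scene"):
    cv2.imwrite(f"pics/{n}9.png",eyes.get_image(n)[:,:,::-1])
a=cv2.imread("pics/top9.png")[165:270,280:400];b=cv2.imread("pics/scene9.png")
A=cv2.resize(a,None,fx=3.3,fy=3.3,interpolation=cv2.INTER_CUBIC)
B=cv2.resize(b[130:245,265:375],None,fx=3,fy=3,interpolation=cv2.INTER_CUBIC)
cv2.imwrite("pics/c9.png",np.hstack([A[:345],B[:345]]))
cv2.imwrite("pics/c9t.png",cv2.resize(a[40:105,10:120],None,fx=7,fy=7,interpolation=cv2.INTER_CUBIC))
E
```

```text
22.8167 [ 0.29054162 -0.39549233  0.24421111] [-0.1  0.8  1.1]
```

View pics/c9.png

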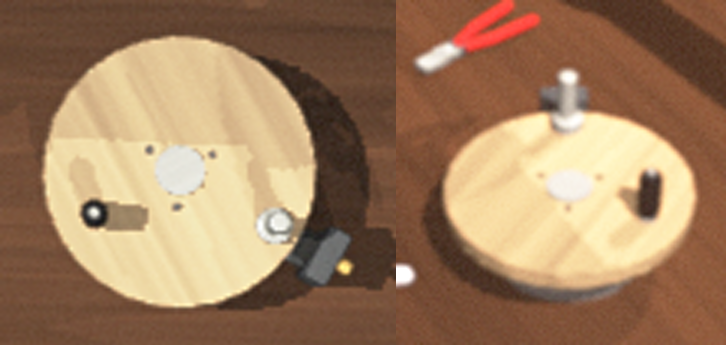

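View pics/c9t.png

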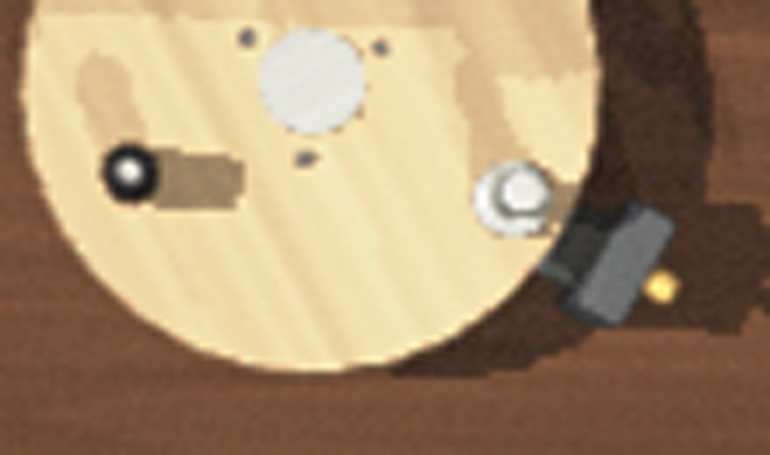

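View pics/scene9.png

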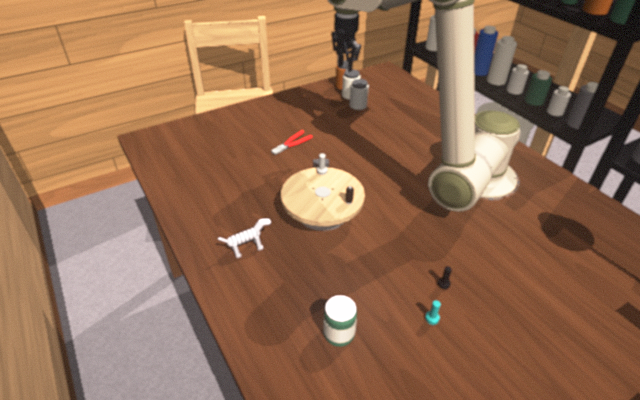

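```bash
python3 - <<'E'
from h import *
T=lambda u,v: ((u+.5)/7-.5+290,(v+.5)/7-.5+205)
C=np.array([.5423,-.1095])
for n,uv,z in (("foot",(512,199),.088),("stem top",(523,194),.144),("knob",(129,170),.134),("hub",(312,81),.08),("brake",(621,266),.082),("screw",(661,286),.07)):
    p=atz("top",T(*uv),z)[:2];d=p-C;print(n,p.round(4),np.hypot(*d).round(4),np.degrees(np.arctan2(d[1],d[0])).round(1))
S=lambda u,v:(265+(u-396+.5)/3-.5,130+(v+.5)/3-.5)
print("scene foot",atz("scene",S(569,122),.086),tri(T(523,194),S(568,77)))
E
```

```text
foot [ 0.494  -0.1926] 0.0961 -120.2
stem top [ 0.4928 -0.1917] 0.096 -121.1
knob [ 0.5006 -0.0355] 0.085 119.4
hub [ 0.5422 -0.1101] 0.0006 -96.8
brake [ 0.4674 -0.2382] 0.1489 -120.2
screw [ 0.4599 -0.2563] 0.1684 -119.3
scene foot [ 0.49503468 -0.18872581  0.086     ] [ 0.4936782  -0.19265498  0.13853325]
```

```bash
python3 -c "
from rig import close_job
print(close_job())"
```

```text
the job is handed in; nothing more can be done
None
```

The disc is parked in its tight spot and the steel marker stands on it at the edge in front of the pad. I handed the job in at about 23 s.

**Tight spot:** I turned the disc clockwise by its knob at about 15–25°/s and felt the tight spot, then went back over it the other way. The force at the knob rose from about 1–2 N to about 9.5 N. A fit over both directions put its middle at a knob angle of 118.7° ± 0.3°. I turned about 105° and did not search the rest of the turn, since you said there is only one such place.

**Parking and marker:** I parked the disc at 119.1° and let go. Then I lowered the steel marker until light contact, about 1 N, released it and moved the arm clear.

**Last checks:**
- **Disc:** the knob is at 119.4° in the last picture against 119.1° before the marker went on, which is no movement within the measuring error.
- **Marker:** it stands upright about 96 mm from the axis at -120.2°, where 95 mm at about -120° (the pad's direction) was wanted.
- **Bystanders:** the arm never touched the tin, pliers, wire dog or the black and turquoise pieces. They look unmoved in the last scene picture.

**Disagreements:**
- **Scene camera:** in coarser crops it gave the marker's foot about 4 mm, and the knob about 4° (7 mm), off the top camera's figures. I went by the top camera and the arm's own position.
- **Gripper width:** it read 17 mm on the 24 mm knob and 15 mm on the 18 mm stem, but both were held firmly.

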